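# Mesh the counting rotor with the tablet counter's drive

### The job

Fit the green four-toothed counting rotor to the tablet counter: turn it so that its teeth mesh with the drive coupling in the round well, lower it in without dropping it, and push it fully home until its toothed disc is flush with the counter's top, then let go. Leave the orange and the blue rotor where they lie.

Things in the scene. Friction and masses are not known exactly. Their poses are not given: they have to be found in the camera images.
- rotor_green: Green plastic star rotor lying flat: core 48 mm across with four straight teeth at 90 degrees, each 18 mm wide, reaching 42 mm from the centre, 22 mm high, 0.14 kg. On it a grip bar 50 mm long (x), 14 mm thick (y), from 22 to 62 mm above the underside. Origin: centre of underside, z up; teeth lie along x and y.
- rotor_orange: Orange plastic star rotor lying flat: core 48 mm across with three teeth of the same 18 mm width and 42 mm reach at 120 degrees, 22 mm high, 0.14 kg. On it a grip bar 50 mm long (x), 14 mm thick (y), from 22 to 62 mm above the underside. Origin: centre of underside, z up; x along one tooth. Not wanted; it does not fit the coupling.
- rotor_blue: Blue plastic star rotor lying flat: core 48 mm across with five teeth of the same 18 mm width and 42 mm reach at 72 degrees, 22 mm high, 0.14 kg. On it a grip bar 50 mm long (x), 14 mm thick (y), from 22 to 62 mm above the underside. Origin: centre of underside, z up; x along one tooth. Not wanted; it does not fit the coupling.
- coupling (a point): Floor centre of the drive coupling, a black disc in a 120 mm round well in the white counter (top at 100 mm). z up. On it 4 metal teeth, 19 mm high, 30 to 54 mm from centre, at 45 degrees to x and y: gaps lie along x and y (play 5 mm, 10 degrees). It cannot turn. Floor starts at z 88 mm, slides down to a stop at 78 (home) under 10 N and stays. Grey column 40 mm above the top, 120 mm off centre.

How it is judged:
By the outcome, as a careful person would: the job done as asked, in the order asked, and still so for the second after the job is handed in, with the robot touching nothing.
It also fails if it takes over 38 s, if anything falls off the work surface, if the arm or the gripper's body presses on something with over 40 N, if the wrist force passes 120 N, or if a joint passes its speed limit or range.

### The arm

A 6-joint arm with a two-finger parallel gripper is mounted at the origin on the work surface. World frame = base frame: x ahead of the robot, y to its left, z up, the work surface at z = 0. Lengths are in m, angles in degrees, forces in N, time in s.
With the tool pointing down it reaches from about 0.325 to 0.85 m from the base axis. Payload 15.5 kg.
Tool frame: the origin (TCP) lies at the very end of the fingers, on their centre line; the grasp point (between the pads) lies arm.grip_depth behind it (arm.grip_depth is the distance from the TCP to the grasp point, in m); z points along the fingers, y is the direction in which the jaws open and shut (so a half turn about z gives the same grasp; the last joint's range is limited). The gripper opens to 91 mm and grips with 3 to 60 N. Pads are 32 mm wide; open, the fingers measure 118 mm over their backs; the gripper's body (76 mm by 178 mm) begins 60 mm behind the grasp point.
Start: joints at [68.784, 28.281, 77.091, -0, 74.628, -5.472], TCP at [0.17, 0.602, 0.214] pointing down, gripper open.
Joint ranges: [-166.48, 166.48], [-47.26, 123.95], [12.59, 153.08], [-70.14, 250.14], [6.76, 159.57], [-176.63, 176.63]. Speed limits (degrees/s): [108.29, 108.29, 147.25, 172.46, 172.46, 172.46].

### API

Orientations are given as a 3x3 rotation matrix whose columns are the frame's x, y, z axes.
In Python, from rig import arm gives the robot as it stands. Calls block until the motion is done:
- arm.move_to(position, orientation): joint-space move of the TCP to a pose.
- arm.move_l(position, orientation=None, feed=0.15): straight line of the TCP; orientation=None keeps the orientation; feed is the mean speed in m/s.
- arm.move_joints(angles): joint-space move.
- arm.grip(opening): finger opening in m; the grip force is fixed at half the most; returns when the fingers have stopped.
- arm.sleep(seconds).
- arm.solve_ik(position, orientation): joint angles nearest the present ones, or None.
- arm.snapshot(name): name is "side" or "top"; returns the picture (400x640x3 uint8, red, green, blue); there is no depth.
- arm.get_calibration(name): a dict with "intrinsics" (3x3 intrinsics, pixels), "k1" (the pictures are not rectified: a ray, as slopes to the right and down, at radius r is drawn at 1 + k1 r^2 times it, then the intrinsics apply), "cam_to_world" (4x4, takes a point from camera to world coordinates). Camera axes: x right, y down, z forward; pixel columns grow to the right and rows downward; lengths in m; the calibration is good to about 2 mm. A picture is of the moment at which its call begins. get_calibration takes no time and is no camera call.
A pose or a line that the arm cannot do raises arm.Unreachable and nothing moves.
- arm.sign_off(): hands the job in, once; it reports no verdict.
Readings, each from a call of its own:
- arm.current_t(): time.
- arm.current_joint_positions(): joint angles.
- arm.current_dq(): joint speeds.
- arm.current_tau(): joint torques, N m.
- arm.current_ee_pos(): TCP position.
- arm.current_tool_rot(): TCP orientation.
- arm.current_force(): force on the tool from outside, world axes, zero at the start.
- arm.current_torque(): the same for the moment, N m.
- arm.current_width(): finger opening in m.
Only numpy, scipy, OpenCV 4.12 (cv2) and the standard library are available. Lean on these libraries where they do the work, as an engineer would, in place of code of your own. Each camera call takes 0.05 s, during which the arm holds its last target. There are 200 camera calls.

## Working session

There is one attempt and no reset: what is moved stays moved. The work goes in short steps, each a Python script; the robot and the scene stay as the last script left them, time stands still between calls to the robot, and variables do not carry over. Pictures are saved under pics/ and viewed, about 8 in all and at most 12, crops included, and the job is handed in when it is done.

```bash
mkdir -p pics; ls
python3 - <<'E'
from rig import arm
import cv2
for n in("top","side"):
    cv2.imwrite(f"pics/{n}0.png",arm.snapshot(n)[...,::-1]); c=arm.get_calibration(n); print(n,c)
print(arm.grip_depth,arm.current_t(),arm.current_tool_rot())
E
```

```text
pics
top {'intrinsics': array([[445.21468952,   0.        , 313.29420867],
       [  0.        , 445.21468952, 194.23951026],
       [  0.        ,   0.        ,   1.        ]]), 'k1': -0.0866226458291298, 'cam_to_world': array([[ 0.00383185, -0.99129333,  0.13161631,  0.42553614],
       [-0.99998644, -0.00426253, -0.00299065, -0.01025069],
       [ 0.00352563, -0.13160307, -0.99129622,  0.92444591],
       [ 0.        ,  0.        ,  0.        ,  1.        ]])}
side {'intrinsics': array([[416.63881374,   0.        , 323.02870279],
       [  0.        , 416.63881374, 195.02075277],
       [  0.        ,   0.        ,   1.        ]]), 'k1': -0.08648783063453934, 'cam_to_world': array([[-0.93059147, -0.26127174,  0.25639148,  0.306375  ],
       [-0.36588015,  0.64195795, -0.67381133,  0.5469672 ],
       [ 0.01145531, -0.72085163, -0.69299473,  0.6969222 ],
       [ 0.        ,  0.        ,  0.        ,  1.        ]])}
0.0188 0.1 [[-9.62471922e-01  2.71381058e-01 -3.48813294e-04]
 [ 2.71381274e-01  9.62471411e-01 -9.93557870e-04]
 [ 6.60900372e-05 -1.05093295e-03 -9.99999446e-01]]
```

View pics/top0.png

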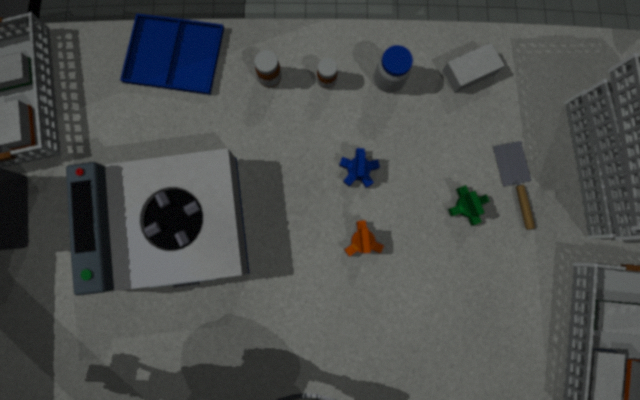

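View pics/side0.png

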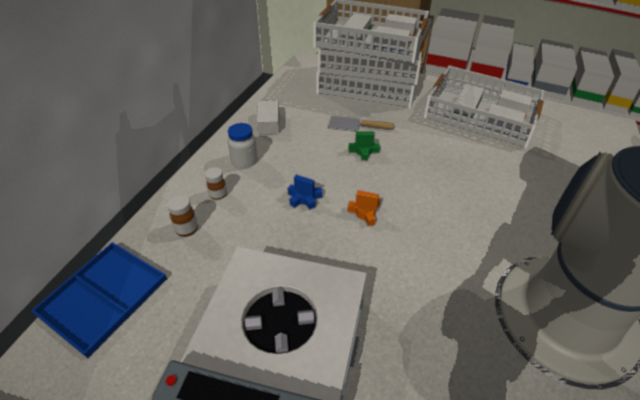

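The top view shows the counter well at about (171,218), the green rotor at (468,205), orange at (364,240) and blue at (360,168). The side view shows the well at (280,320) and green at (364,145). I'll fit the poses by matching silhouettes in both views.

```bash
cat > h.py <<'E'
import numpy as np, cv2
from rig import arm
from scipy.optimize import minimize
S=8
def proj(n,P):
    c=arm.get_calibration(n); T=np.linalg.inv(c["cam_to_world"]); p=np.atleast_2d(P)@T[:3,:3].T+T[:3,3]
    s=p[:,:2]/p[:,2:]; s=s*(1+c["k1"]*(s**2).sum(1,keepdims=True)); K=c["intrinsics"]
    return s@K[:2,:2].T+K[:2,2]
def ray(n,uv,z):
    c=arm.get_calibration(n); K=c["intrinsics"]; d=(np.array(uv,float)-K[:2,2])/K[0,0]; s=d.copy()
    for _ in range(20): s=d/(1+c["k1"]*(s@s))
    T=c["cam_to_world"]; v=T[:3,:3]@np.r_[s,1]; o=T[:3,3]; return o+v*(z-o[2])/v[2]
def box(x0,x1,y0,y1,z0,z1,a=0):
    p=np.array([[x,y,z] for x in(x0,x1) for y in(y0,y1) for z in(z0,z1)]); c,s=np.cos(a),np.sin(a)
    return p@np.array([[c,s,0],[-s,c,0],[0,0,1]])
t=np.linspace(0,2*np.pi,24,endpoint=False)
def cyl(r,z0,z1): return np.vstack([np.c_[r*np.cos(t),r*np.sin(t),0*t+z] for z in(z0,z1)])
ROTOR=[cyl(.024,0,.022),box(-.025,.025,-.007,.007,.022,.062)]+[box(0,.042,-.009,.009,0,.022,k*np.pi/2) for k in range(4)]
def teeth(w): return [box(.030,.054,-w/2,w/2,0,.019,np.pi/4+k*np.pi/2) for k in range(4)]
def place(parts,x,y,z,a):
    c,s=np.cos(a),np.sin(a); R=np.array([[c,s,0],[-s,c,0],[0,0,1]]); return [p@R+[x,y,z] for p in parts]
def render(n,parts,roi):
    u,v,w,h=roi; m=np.zeros((h*S,w*S),np.uint8)
    for p in parts:
        q=((proj(n,p)+.5-[u,v])*S).astype(np.float32); cv2.fillConvexPoly(m,cv2.convexHull(q).astype(np.int32),255)
    return cv2.resize(m,(w,h),interpolation=cv2.INTER_AREA)/255.
def fit(masks,parts,z,x0):   # masks: list (name,roi,soft mask)
    f=lambda q:sum(np.abs(render(n,place(parts,q[0]/100,q[1]/100,z,q[2]),r)-m).sum()/m.sum() for n,r,m in masks)
    best=None
    for a in np.atleast_1d(x0[2]):
        r=minimize(f,[x0[0]*100,x0[1]*100,a],method="Nelder-Mead",options=dict(initial_simplex=np.array([[x0[0]*100,x0[1]*100,a]]*4)+np.array([[0,0,0],[.6,0,0],[0,.6,0],[0,0,.2]]),xatol=.003,fatol=1e-4))
        if best is None or r.fun<best.fun: best=r
    return best.x[0]/100,best.x[1]/100,np.degrees(best.x[2]),best.fun
def green(n,im,roi):
    u,v,w,h=roi; c=im[v:v+h,u:u+w].astype(float); g=c[...,1]-np.maximum(c[...,0],c[...,2])
    return (n,roi,(g>12).astype(float))
E
python3 - <<'E'
from h import *
T=cv2.imread("pics/top0.png")[...,::-1]; Sd=cv2.imread("pics/side0.png")[...,::-1]
p=ray("top",(468,205),.02); print(p, ray("side",(364,147),.02))
m=[green("top",T,(440,175,58,58)),green("side",Sd,(335,118,60,50))]
A=np.radians(np.arange(0,180,22.5))
for mm in(m,m[:1],m[1:]): print("green",fit(mm,ROTOR,0,(p[0],p[1],A)))
c=ray("top",(171,218),.1); print("well",c, ray("side",(280,320),.1))
rois=dict(top=(125,172,95,92),side=(230,275,100,90))
tiles=[]
ms=[]
for n,I in(("top",T),("side",Sd)):
    u,v,w,h=rois[n]; C=I[v:v+h,u:u+w]; g=C.min(2)
    L=cv2.connectedComponentsWithStats((g<70).astype(np.uint8))  # well
    i=min(range(1,L[0]),key=lambda i:-L[2][i,4] if abs(L[3][i]-[w/2,h/2]).max()<20 else 0)
    cn=max(cv2.findContours((L[1]==i).astype(np.uint8),cv2.RETR_EXTERNAL,cv2.CHAIN_APPROX_NONE)[0],key=len)
    hull=cv2.convexHull(cn); e=cv2.fitEllipse(hull); print(n,"ellipse",e[0][0]+u,e[0][1]+v,e[1], ray(n,(e[0][0]+u,e[0][1]+v),.1))
    wm=cv2.fillConvexPoly(np.zeros((h,w),np.uint8),cv2.erode and hull,1); wm=cv2.erode(wm,np.ones((3,3)))
    tm=((g>50)&(wm>0)).astype(float); ms.append((n,rois[n],tm))
for wd in(.012,.016,.02):
  for mm in (ms,ms[:1],ms[1:]): print("coupling",wd,fit(mm,teeth(wd),.088,(c[0],c[1],np.radians([-20,0,20]))))
def tile(I,r,mask): 
    u,v,w,h=r; a=I[v:v+h,u:u+w][...,::-1]; b=a.copy(); b[mask>0]=(255,0,255); return cv2.resize(np.hstack([a,b]),(390,280),interpolation=cv2.INTER_NEAREST)
cv2.imwrite("pics/t1.png",np.vstack([np.hstack([tile(I,r,q) for (n,r,q),I in zip(M,(T,Sd))]) for M in(m,ms)]))
E
```

```text
[ 0.52455475 -0.33290993  0.02      ] [ 0.52311566 -0.32502337  0.02      ]Traceback (most recent call last):
  File "<stdin>", line 6, in <module>
  File "h.py", line 31, in fit
    r=minimize(f,[x0[0]*100,x0[1]*100,a],method="Nelder-Mead",options=dict(initial_simplex=np.array([[x0[0]*100,x0[1]*100,a]]*4)+np.array([[0,0,0],[.6,0,0],[0,.6,0],[0,0,.2]]),xatol=.003,fatol=1e-4))
    res = _minimize_neldermead(fun, x0, args, callback, bounds=bounds,
                               **options)
    fxr = func(xr)
    fx = function(np.copy(x), *(wrapper_args + args))
  File "h.py", line 28, in <lambda>
    f=lambda q:sum(np.abs(render(n,place(parts,q[0]/100,q[1]/100,z,q[2]),r)-m).sum()/m.sum() for n,r,m in masks)
               ~~~^^^^^^^^^^^^^^^^^^^^^^^^^^^^^^^^^^^^^^^^^^^^^^^^^^^^^^^^^^^^^^^^^^^^^^^^^^^^^^^^^^^^^^^^^^^^^^
  File "h.py", line 28, in <genexpr>
    f=lambda q:sum(np.abs(render(n,place(parts,q[0]/100,q[1]/100,z,q[2]),r)-m).sum()/m.sum() for n,r,m in masks)
                          ~~~~~~^^^^^^^^^^^^^^^^^^^^^^^^^^^^^^^^^^^^^^^^^^^
  File "h.py", line 25, in render
    q=((proj(n,p)+.5-[u,v])*S).astype(np.float32); cv2.fillConvexPoly(m,cv2.convexHull(q).astype(np.int32),255)
        ~~~~^^^^^
  File "h.py", line 6, in proj
    c=arm.get_calibration(n); T=np.linalg.inv(c["cam_to_world"]); p=np.atleast_2d(P)@T[:3,:3].T+T[:3,3]
ValueError: time passes only in moves, steps and waits
```

```bash
sed -i 's/arm.get_calibration(n)/CAL[n]/; s/^S=8/S=8\nCAL={n:arm.get_calibration(n) for n in ("top","side")}/' h.py
cat > m.py <<'E'
from h import *
T=cv2.imread("pics/top0.png")[...,::-1]; Sd=cv2.imread("pics/side0.png")[...,::-1]
p=ray("top",(468,205),.02)
m=[green("top",T,(440,175,58,58)),green("side",Sd,(335,118,60,50))]
A=np.radians(np.arange(0,180,22.5))
for mm in(m,m[:1],m[1:]): print("green",fit(mm,ROTOR,0,(p[0],p[1],A)))
c=ray("top",(171,218),.1); print("well",c, ray("side",(280,320),.1))
rois=dict(top=(125,172,95,92),side=(230,275,100,90))
ms=[]
for n,I in(("top",T),("side",Sd)):
    u,v,w,h=rois[n]; g=I[v:v+h,u:u+w].min(2)
    L=cv2.connectedComponentsWithStats((g<70).astype(np.uint8))
    i=min(range(1,L[0]),key=lambda i:-L[2][i,4] if abs(L[3][i]-[w/2,h/2]).max()<20 else 0)
    cn=max(cv2.findContours((L[1]==i).astype(np.uint8),cv2.RETR_EXTERNAL,cv2.CHAIN_APPROX_NONE)[0],key=len)
    hull=cv2.convexHull(cn); e=cv2.fitEllipse(hull); print(n,"ellipse",e[0][0]+u,e[0][1]+v,e[1], ray(n,(e[0][0]+u,e[0][1]+v),.1))
    wm=cv2.erode(cv2.fillConvexPoly(np.zeros((h,w),np.uint8),hull,1),np.ones((3,3)))
    ms.append((n,rois[n],((g>50)&(wm>0)).astype(float)))
for wd in(.012,.016,.02):
  for mm in (ms,ms[:1],ms[1:]): print("coupling",wd,fit(mm,teeth(wd),.088,(c[0],c[1],np.radians([-20,0,20]))))
def tile(I,r,mask): 
    u,v,w,h=r; a=I[v:v+h,u:u+w][...,::-1]; b=a.copy(); b[mask>0]=(255,0,255); return cv2.resize(np.hstack([a,b]),(390,280),interpolation=cv2.INTER_NEAREST)
cv2.imwrite("pics/t1.png",np.vstack([np.hstack([tile(I,r,q) for (n,r,q),I in zip(M,(T,Sd))]) for M in(m,ms)]))
E
python3 m.py
```

```text
green (np.float64(0.525974370609042), np.float64(-0.33651761876574826), np.float64(21.504545248904503), np.float64(0.17792895952828117))
green (np.float64(0.5256680228753956), np.float64(-0.3370149750264099), np.float64(21.1463401797952), np.float64(0.07701463371305486))
green (np.float64(0.5269140912552615), np.float64(-0.3350745722040395), np.float64(21.974017280188413), np.float64(0.07400337618491104))
well [0.48903346 0.25318051 0.1       ] [0.48582928 0.25817666 0.1       ]
top ellipse 171.30430221557617 218.58565521240234 (62.1624870300293, 64.45556640625) [0.48794049 0.25255447 0.1       ]
side ellipse 279.06470108032227 321.75565338134766 (61.13480758666992, 73.9642105102539) [0.48586493 0.26153258 0.1       ]
coupling 0.012 (np.float64(0.487898839740204), np.float64(0.2558638883582982), np.float64(-15.820960268660446), np.float64(0.9341619826633571))
coupling 0.012 (np.float64(0.48832391547777604), np.float64(0.2545585779213443), np.float64(-15.964059504568628), np.float64(0.5954431616883513))
coupling 0.012 (np.float64(0.48802046283655154), np.float64(0.2567438493278875), n
[... 236 characters left out ...]
64(0.48899809442157227), np.float64(0.2553102946379962), np.float64(-16.80360047187182), np.float64(0.9706065603811618))
coupling 0.016 (np.float64(0.4883907555524277), np.float64(0.25617981634936426), np.float64(-16.29028233604029), np.float64(0.2723279857397504))
coupling 0.02 (np.float64(0.48907217183451757), np.float64(0.25452493576264196), np.float64(-15.715572782990312), np.float64(1.7254207162332507))
coupling 0.02 (np.float64(0.48798040165556367), np.float64(0.2531913969685176), np.float64(-17.677297615479137), np.float64(1.3606987966526174))
coupling 0.02 (np.float64(0.4889779387254511), np.float64(0.2553091783950018), np.float64(-15.847022347563712), np.float64(0.3495900178253119))
```

View pics/t1.png

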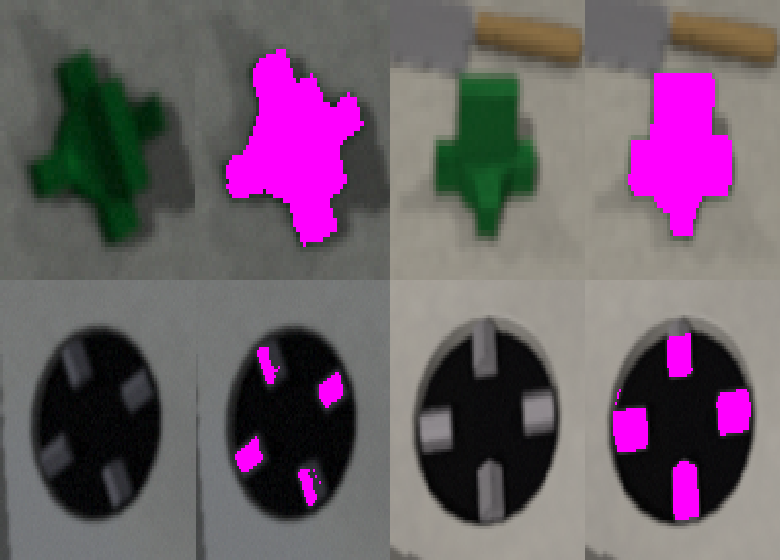

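The crops match the fits. Green rotor: about (0.526, -0.3365), yaw 21.5°. Coupling: about (0.488, 0.2555), yaw -16.2° mod 90. Next I'll grasp it.

```bash
cat >> h.py <<'E'
def rot(yaw):  # tool down, jaws across a bar lying along yaw; choose half turn nearest in joints
    a=np.radians(yaw); x=np.array([np.cos(a),np.sin(a),0]); return np.c_[x,np.cross([0,0,-1],x),[0,0,-1]]
def best_rot(pos,yaws):
    q=np.array(arm.current_joint_positions()); o=[]
    for y in yaws:
        s=arm.solve_ik(pos,rot(y))
        if s is not None: o.append((np.abs(np.array(s)-q).max(),y,np.round(s,1)))
    return sorted(o,key=lambda k:k[0])
def st(): print("t %.2f"%arm.current_t(),np.round(arm.current_ee_pos(),4),"F",np.round(arm.current_force(),1),"w %.4f"%arm.current_width())
E
python3 - <<'E'
from h import *
g=np.array([.526,-.3365,0])
b=best_rot(g+[0,0,.16],[21.5,201.5]); print(b); R=rot(b[0][1])
print([best_rot(np.array([.488,.2555,.25]),[y])for y in (-16.2,73.8,163.8,-106.2)])
arm.move_to(g+[0,0,.12],R); st()
arm.move_l(g+[0,0,.027],feed=.12); st()
arm.grip(.010); st()
arm.move_l(g+[0,0,.22],feed=.2); st()
E
```

```text
[(np.float64(106.86815734816322), 21.5, array([-38.1,  31.3,  80.8,  -0. ,  67.9,  30.4])), (np.float64(144.11517565421008), 201.5, array([ -38.1,   31.3,   80.8,   -0. ,   67.9, -149.6]))]
[[(np.float64(133.09386117315344), -16.2, array([ 21.4,  20.3,  84.8,  -0. ,  74.9, 127.6]))], [(np.float64(47.35912052079969), 73.8, array([21.4, 20.3, 84.8, -0. , 74.9, 37.6]))], [(np.float64(47.35912052079969), 163.8, array([ 21.4,  20.3,  84.8,  -0. ,  74.9, -52.4]))], [(np.float64(136.90613882684653), -106.2, array([  21.4,   20.3,   84.8,   -0. ,   74.9, -142.4]))]]
t 3.61 [ 0.5263 -0.336   0.12  ] F [-0.2 -0.6  0.2] w 0.0913
t 4.53 [ 0.5264 -0.3368  0.0276] F [-0.4 -1.1 -0.5] w 0.0913
t 5.69 [ 0.526  -0.3365  0.027 ] F [-0.2 -0.2 -0.7] w 0.0138
t 6.81 [ 0.5255 -0.3361  0.2188] F [-0.1 -0.  -1.5] w 0.0138
```

Run:
```python
from h import *
arm.move_to([.488,.2555,.22],rot(73.8)); arm.move_l([.488,.2555,.165],feed=.1); arm.sleep(.2); st()
I={n:arm.snapshot(n) for n in("top","side")}
out=[]
p=arm.current_ee_pos(); z=p[2]-.027
for n in I:
    cv2.imwrite(f"pics/{n}2.png",I[n][...,::-1])
    c=proj(n,[p[0],p[1],z])[0].astype(int); r=(c[0]-55,c[1]-50,110,95)
    m=green(n,I[n],r)
    u,v,w,h=r; a=cv2.resize(I[n][v:v+h,u:u+w][...,::-1],None,fx=3.6,fy=3.6,interpolation=cv2.INTER_CUBIC)
    for q in place(ROTOR,p[0],p[1],z,np.radians(73.8)):
        H=cv2.convexHull(((proj(n,q)+.5-[u,v])*3.6).astype(np.float32)).astype(np.int32); cv2.polylines(a,[H],True,(0,0,255),1)
    for q in place(teeth(.014),.488,.2555,.088,np.radians(-16.2)):
        H=cv2.convexHull(((proj(n,q)+.5-[u,v])*3.6).astype(np.float32)).astype(np.int32); cv2.polylines(a,[H],True,(0,255,255),1)
    out.append(a)
cv2.imwrite("pics/t2.png",np.hstack(out))
```

```text
t 9.83 [0.4884 0.2556 0.1656] F [-0.1  0.2 -0.7] w 0.0141
```

View pics/t2.png

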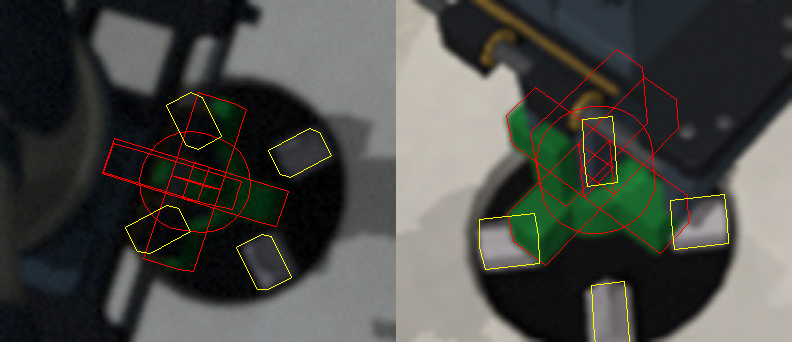

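The top view (left) shows a good match. In the side view (right) the green outline sits about 1–2 px off the predicted red one, around crop (600,220). I'll fit the unoccluded parts and compare them with the coupling in the same camera.

Run:
```python
from h import *
p=np.array([.4884,.2556]); z=.1656-.027
I0={n:cv2.imread(f"pics/{n}0.png")[...,::-1] for n in("top","side")}
import scipy.optimize as so
for n in("top","side"):
    I=cv2.imread(f"pics/{n}2.png")[...,::-1]
    c=proj(n,[p[0],p[1],z])[0].astype(int); r=(c[0]-55,c[1]-50,110,95)
    u,v,w,h=r; C=I[v:v+h,u:u+w].astype(float); g=C[...,1]-np.maximum(C[...,0],C[...,2])
    thr=6 if n=="top" else 12
    yy,xx=np.mgrid[:h,:w]
    val=(xx>58) if n=="top" else ((yy>42)&(yy<85))|((xx<43)&(yy>25))
    if n=="side": val&=(xx<52)|(yy>50)
    m=np.clip(g/(2*thr),0,1)
    for free in ((1,1,0),(1,1,1)):
        f=lambda q:(np.abs(render(n,place(ROTOR,p[0]+q[0]/100,p[1]+q[1]/100,z,np.radians(73.8)+q[2]*free[2]/10),r)-m)*val).sum()/(m*val).sum()
        s=minimize(f,[0,0,0],method="Nelder-Mead",options=dict(initial_simplex=[[0,0,0],[.5,0,0],[0,.5,0],[0,0,1]],xatol=.003,fatol=1e-4))
        print(n,free,"d mm",np.round(s.x[:2]*10,1),"dyaw",np.degrees(s.x[2]*free[2]/10).round(1),round(s.fun,3),"f0",round(f([0,0,0]),3))
    # coupling, same camera, from first picture
    rr=dict(top=(125,172,95,92),side=(230,275,100,90))[n]; u,v,w,h=rr; gg=I0[n][v:v+h,u:u+w].min(2).astype(float)
    yy,xx=np.mgrid[:h,:w]; cc=proj(n,[.488,.2555,.1])[0]-[u,v]; wm=np.hypot(xx-cc[0],yy-cc[1])<27
    t0=33 if n=="top" else 50
    M=(gg>t0)*wm*1.
    for wd in(.012,.015): print(" coupling",n,wd,np.round(fit([(n,rr,M)],teeth(wd),.088,(.488,.2555,np.radians([-16]))),4))
```

```text
top (1, 1, 0) d mm [ 0.1 -0.2] dyaw 0.0 0.455 f0 0.456
top (1, 1, 1) d mm [ 0.1 -0.2] dyaw -0.3 0.455 f0 0.456
 coupling top 0.012 [  0.4885   0.254  -15.3771   0.3833]
 coupling top 0.015 [  0.4885   0.2536 -15.8683   0.3491]
side (1, 1, 0) d mm [0.5 2.3] dyaw -0.0 0.163 f0 0.227
side (1, 1, 1) d mm [0.1 2.2] dyaw -1.0 0.154 f0 0.227
 coupling side 0.012 [  0.488    0.2565 -15.9134   0.8149]
 coupling side 0.015 [  0.4885   0.2559 -16.4725   0.8481]
```

Both cameras agree that the rotor sits about 1.6 mm too far in +y relative to the coupling. I'll correct that and lower with force checks.

Run:
```python
from h import *
R=rot(74.3); x,y=.488,.2539
arm.move_l([x,y,.145],R,feed=.06); arm.sleep(.1); f0=np.array(arm.current_force()); st()
for z in np.arange(.139,.1155,-.004):
    arm.move_l([x,y,z],feed=.04); f=np.array(arm.current_force())-f0; print(round(z,4),np.round(f,1),round(arm.current_ee_pos()[2],4))
    if f[2]>7 or np.hypot(*f[:2])>12: print("STOP"); break
st(); print(np.round(arm.current_torque(),2))
```

```text
t 10.52 [0.4881 0.2539 0.1451] F [-0.2  0.2 -1.1] w 0.0138
0.139 [ 0.7 -0.8  0.4] 0.1387
0.135 [0.2 0.8 0.5] 0.1347
0.131 [-0.3 -0.8  0.2] 0.1307
0.127 [ 0.6 -0.2  0.1] 0.1267
0.123 [ 0.7 -1.  -0.5] 0.1227
0.119 [ 0.1 -0.5  0.3] 0.1187
t 12.07 [0.4878 0.2538 0.1187] F [-0.1 -0.4 -0.8] w 0.0138
[-0.08  0.09 -0.06]
```

It meshed freely. Next I'll press it home.

Run:
```python
from h import *
x,y=.488,.2539
for z in np.arange(.1165,.0985,-.0015):
    arm.move_l([x,y,z],feed=.03); f=np.array(arm.current_force()); print(round(z,4),np.round(f,1),np.round(arm.current_ee_pos(),4))
    if f[2]>28 or np.hypot(*f[:2])>15: print("STOP"); break
arm.sleep(.2); st()
cv2.imwrite("pics/s3.png",cv2.resize(arm.snapshot("side")[250:390,200:380,::-1],None,fx=4,fy=4,interpolation=cv2.INTER_CUBIC))
```

```text
0.1165 [ 0.7 -0.  -1.4] [0.4879 0.2539 0.1164]
0.115 [-1.2  0.4 -1.4] [0.488  0.2539 0.115 ]
0.1135 [-1.1  0.3  1.9] [0.488  0.2539 0.1136]
0.112 [-1.   0.2  3.5] [0.488  0.2539 0.1121]
0.1105 [-1.  -0.2  2.9] [0.488  0.2539 0.1105]
0.109 [-1.3  0.6  2.6] [0.488  0.2539 0.109 ]
0.1075 [-1.3  0.3  3.1] [0.488  0.2539 0.1075]
0.106 [-0.6  0.3  2.6] [0.488  0.2539 0.106 ]
0.1045 [-2.9 -1.1 10.2] [0.488  0.2539 0.1048]
0.103 [-5.8 -2.  23. ] [0.4882 0.2541 0.1041]
0.1015 [-8.2 -0.1 31. ] [0.4882 0.2543 0.1029]
STOP
t 15.02 [0.4882 0.2543 0.1029] F [-8.5 -0.2 29.7] w 0.0139
```

View pics/s3.png

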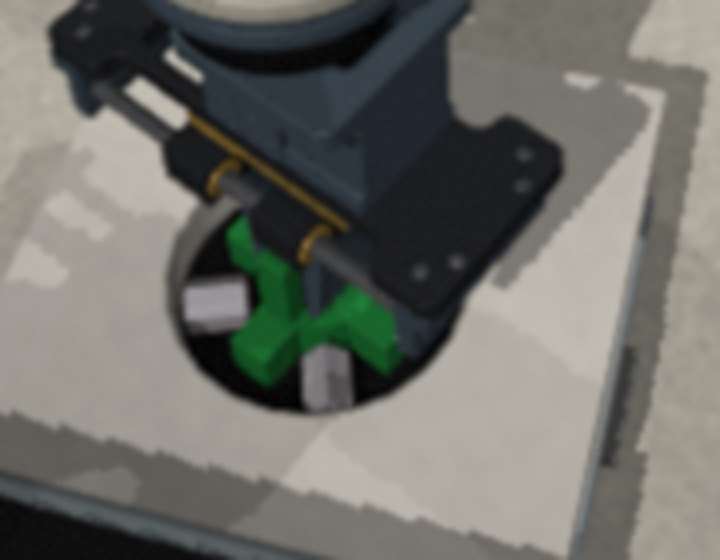

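Meshed in the gaps, and the stop came exactly at the expected height (TCP about 0.105). I'll unload, let go, retreat and inspect.

Run:
```python
from h import *
x,y=.488,.2539
arm.move_l([x,y,.1043],feed=.03); st()
arm.grip(.04); st()
arm.move_l([x,y,.24],feed=.15); arm.move_to([.33,-.05,.3],rot(10)); arm.sleep(.2); st()
I={n:arm.snapshot(n) for n in("top","side")}; out=[]
rs=dict(top=(125,172,95,92),side=(230,275,95,92))
for n in I:
    cv2.imwrite(f"pics/{n}4.png",I[n][...,::-1]); u,v,w,h=rs[n]
    C=I[n][v:v+h,u:u+w].astype(float); g=C[...,1]-np.maximum(C[...,0],C[...,2]); m=np.clip(g/(12 if n=="top" else 24),0,1)
    for z in(.074,.078,.083,.088): print(n,z,np.round(fit([(n,rs[n],m)],ROTOR,z,(.488,.2545,np.radians([74]))),4))
    out.append(cv2.resize(I[n][v:v+h,u:u+w][...,::-1],None,fx=4.2,fy=4.2,interpolation=cv2.INTER_CUBIC))
m=[(n,rs[n],np.clip((lambda C:C[...,1]-np.maximum(C[...,0],C[...,2]))(I[n][rs[n][1]:rs[n][1]+92,rs[n][0]:rs[n][0]+95].astype(float))/(12 if n=="top" else 24),0,1)) for n in I]
for z in(.074,.078,.083,.088): print("both",z,np.round(fit(m,ROTOR,z,(.488,.2545,np.radians([74]))),4))
cv2.imwrite("pics/t4.png",np.hstack(out))
```

```text
t 15.32 [0.488  0.2539 0.1042] F [-0.5  0.1 -2.5] w 0.0140
t 15.90 [0.488  0.2539 0.1043] F [-0.9  0.3  0.8] w 0.0400
t 18.47 [ 0.3304 -0.0496  0.2998] F [0.3 0.6 0.3] w 0.0397
top 0.074 [ 0.4883  0.256  74.2216  0.3143]
top 0.078 [ 0.4881  0.2547 74.5668  0.308 ]
top 0.083 [ 0.4877  0.2533 74.3464  0.3022]
top 0.088 [ 0.4875  0.2515 74.3663  0.2975]
side 0.074 [4.89600e-01 2.53000e-01 7.42313e+01 5.65000e-02]
side 0.078 [4.88500e-01 2.55100e-01 7.38886e+01 5.10000e-02]
side 0.083 [4.87000e-01 2.57300e-01 7.42283e+01 4.67000e-02]
side 0.088 [4.85600e-01 2.59700e-01 7.42097e+01 4.59000e-02]
both 0.074 [ 0.4895  0.2539 73.8758  0.4082]
both 0.078 [ 0.4882  0.2547 74.0973  0.3608]
both 0.083 [ 0.4871  0.2559 73.914   0.425 ]
both 0.088 [ 0.4863  0.2579 74.7107  0.5537]
```

View pics/t4.png

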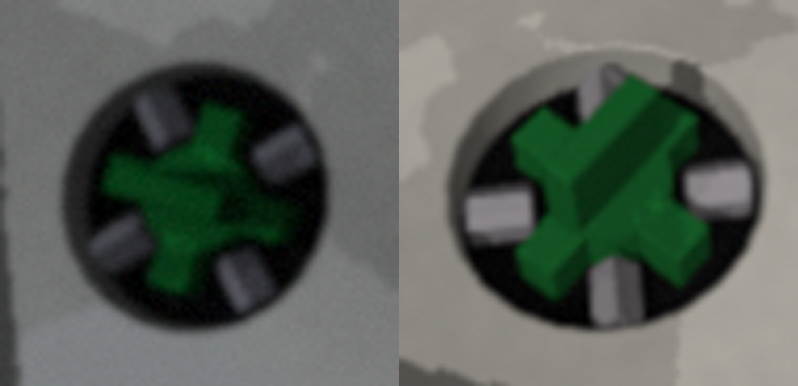

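Both views together fit best at underside z = 78 mm (home), and the teeth sit in the gaps. There is plenty of time, so I'll check the height with a gentle touch of the closed fingers on the bar top (expected z = 0.140) and then hand in.

Run:
```python
from h import *
x,y=.488,.254
arm.grip(0); arm.move_to([x,y,.19],rot(74.3)); arm.move_l([x,y,.146],feed=.08); arm.sleep(.1); f0=arm.current_force()[2]; st()
for z in np.arange(.144,.1355,-.001):
    arm.move_l([x,y,z],feed=.03); f=arm.current_force()[2]-f0; print(round(z,4),round(f,1),round(arm.current_ee_pos()[2],4))
    if f>14: break
arm.move_l([x,y,.2],feed=.12); arm.move_to([.33,-.05,.3],rot(10)); st()
cv2.imwrite("pics/s5.png",arm.snapshot("side")[...,::-1])
```

```text
t 21.44 [0.4883 0.2541 0.1465] F [-0.5  0.3  0.1] w 0.0004
0.144 0.1 0.1441
0.143 -0.7 0.1429
0.142 -0.6 0.1419
0.141 0.3 0.1409
0.14 4.3 0.1402
0.139 20.2 0.1401
t 24.94 [ 0.3305 -0.0497  0.2998] F [-0.2  0.4 -0.7] w 0.0009
```

View pics/s5.png

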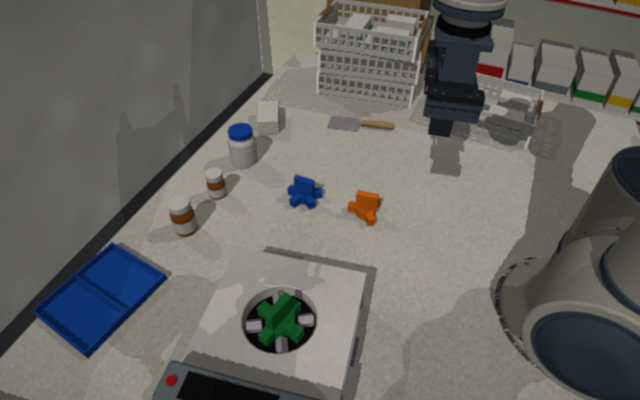

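The bar top is at 0.140, so the rotor is home and firm on the stop. It is seated at pixel (280,320), blue (304,192) and orange (365,207) are unmoved, and the arm is clear.

```bash
python3 -c "
from rig import arm
arm.sign_off(); print(arm.current_t())"
```

```text
the job is handed in; nothing more can be done
the job is handed in; nothing more can be done
```

The green rotor is fitted to the counter, pushed fully home and released. I handed the job in at about 25 s, against the 38 s limit.

- **Fitting:** I turned the rotor to line up with the gaps in the coupling, after moving it 1.6 mm because both cameras showed it slightly off. It lowered in with no resistance, and I then pressed it against the stop with about 31 N.
- **Last checks:** A light touch with closed fingers found the top of the grip bar at 0.140 m, firm under about 20 N. That puts the underside at 78 mm, which is home, and the toothed disc flush with the counter top at 100 mm. The fit from the two cameras together also came out best at 78 mm.
- **Surroundings:** In the last picture the orange and blue rotors lie where they were, and the arm is clear of everything.
- **Disagreements:** Each camera alone could not settle the height. Both slightly preferred a higher position, so I relied on the combined fit and the touch. The floor slid down at about 3–5 N rather than the stated 10 N.

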